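# Put three mispacked products back into their own case trays

### The arm

A 6-joint arm with a two-finger parallel gripper is mounted at the origin on the work surface. World frame = base frame: x ahead of the robot, y to its left, z up, the work surface at z = 0. Lengths are in m, angles in rad, forces in N, time in s.
With the tool pointing down it reaches from about 0.225 to 0.875 m from the base axis. Payload 3.4 kg.
Tool frame: the origin (TCP) lies at the very end of the fingers, on their centre line; the grasp point (between the pads) lies 19 mm behind it; z points along the fingers, y is the line along which they close (so a half turn about z gives the same grasp; the last joint's range is limited). The gripper opens to 85 mm and grips with 20 to 120 N. Pads are 22 mm wide; open, the fingers measure 114 mm over their backs; the gripper's body (76 mm by 85 mm) begins 54 mm behind the grasp point. The pads swing forward as they close: fully open they stand 13 mm farther back than shut.
Start: joints at [1.199, 0.276, 1.505, -0, 1.361, -0.121], TCP at [0.143, 0.557, 0.195] pointing down, gripper open.
Joint ranges: [-2.89, 2.89], [-0.75, 2.08], [0.22, 2.7], [-1.18, 4.32], [0.11, 2.71], [-2.7, 2.7]. Speed limits (rad/s): [2.57, 2.57, 3.14, 3.14, 3.14, 3.14].

### API

Orientations are given as a unit quaternion [w, x, y, z].
In Python, from rig import manip gives the robot as it stands. The module is installed in compiled form; this text tells all that it offers.
- The arm moves only by the tool play_rows, never from a script. Its argument "motion" is a list of rows, each a list of 5 numbers: the shift along the tool's x, y, z in units of 40 mm (1.0 is 40 mm), then the turn about the tool's z in units of 10 degrees (1.0 is 10 degrees), then the finger opening in mm, from 0 to 85.4. A call has 1 to 5 rows; each row is the pose to reach, as a shift and turn from the pose commanded when the call began, along the tool's axes at that moment; what a row does not reach only later rows make up. A row lasts 1/8 s, in which the tool goes at most 62.5 mm and 10.7 degrees, less where a joint would pass 70% of its speed; a pose out of reach is approached as far as the arm can. A call with a gripper value outside its range is refused whole. The fingers move at their own pace and stop on an object; "newtons" is the grip in N (left out, the last holds). Time passes only in rows, so rows that repeat a pose let the fingers close. It gives the time, the measured TCP pose, the force, the opening and the grip force at its end, in the units of the state.
- manip.get_state(): the state, without advancing time (a new reading comes with each control period).
- manip.get_image(name): name is "scene" or "top" or "wrist"; returns a dict with "img" (400x640x3 uint8, red, green, blue), "range_z" (400x640 float32, m along the optical axis (not along the pixel's ray), 0 where there is no reading), "fx", "fy", "cx", "cy" (pixels), "R" (3x3) and "t" (3): a world point X has camera coordinates R X + t. Camera axes: x right, y down, z forward; pixel columns grow to the right and rows downward; lengths in m; the calibration is good to about 2 mm. The wrist camera is an equidistant fisheye: a pixel r from the principal point sees the ray r / f radians off the axis. A picture is of the moment at which its call begins.
- manip.sign_off(): hands the job in; it is judged then, once.
The state is a dict: "clock": time; "qpos": joint angles; "qd": joint speeds; "effort": joint torques, N m; "position": TCP position; "ee_rot": TCP orientation; "contact_force": force on the tool from outside, world axes, zero at the start; "moment": the same for the moment, N m; "width": finger opening in m; "gripper_force": force on a finger pad.
Only numpy, scipy, OpenCV 4.12 (cv2) and the standard library are available. Lean on these libraries where they do the work, as an engineer would, in place of code of your own. Each camera call takes 0.05 s, during which the arm holds its last target. There are 200 camera calls.

### The job

Three case trays on the inspection bench were mispacked: the middle cell of each holds a product that belongs with one of the other two kinds. Change them round so that the jar, the bottle and the tin each stand upright on the floor of the middle cell between their own kind, using the white board or free bench as a place to set one down meanwhile. Set each one down before letting go, never drop or tip one over, and leave the tape and the glove box where they are.

Things in the scene. Friction and masses are not known exactly. Their poses are not given: they have to be found in the camera images.
- jar: the stray jar: round glass jar of dark red jam with a paper label, 62 mm diameter up to 60 mm above its base, then a steel screw cap 58 mm wide; 76 mm high, 0.25 to 0.45 kg. Origin at the centre of its underside, z up. At the start it stands in the middle cell of the bottle tray.
- bottle: the stray bottle: round white plastic bottle, 54 mm diameter up to 74 mm above its base, then a sloping shoulder to a grey cap 27 mm wide; 110 mm high, 0.18 to 0.33 kg. Origin at the centre of its underside, z up. At the start it stands in the middle cell of the tin tray.
- tin: the stray tin: square metal tin, 56 x 56 mm and 79 mm high with rounded edges, with a round lid 44 mm wide on top (84 mm in all), 0.15 to 0.29 kg. Origin at the centre of its underside, z up, x and y square to its side faces. At the start it stands in the middle cell of the jar tray.
- jar_tray: the jar tray: fixed card tray, 252 x 86 mm, three cells in file along its x; walls and dividers 22 high, 3 thick, floor 4 thick. End cells (centres 83 mm either way along x) each hold a jar like the loose one, stuck down, never moving. The middle cell, 80 x 80 inside, is the one to fill. Origin: underside of the tray at the middle cell's centre; z up.
- bottle_tray: the bottle tray: fixed card tray, 252 x 86 mm, three cells in file along its x; walls and dividers 22 high, 3 thick, floor 4 thick. End cells (centres 83 mm either way along x) each hold a bottle like the loose one, stuck down, never moving. The middle cell, 80 x 80 inside, is the one to fill. Origin: underside of the tray at the middle cell's centre; z up.
- tin_tray: the tin tray: fixed card tray, 252 x 86 mm, three cells in file along its x; walls and dividers 22 high, 3 thick, floor 4 thick. End cells (centres 83 mm either way along x) each hold a tin like the loose one, stuck down, never moving. The middle cell, 80 x 80 inside, is the one to fill. Origin: underside of the tray at the middle cell's centre; z up.
- board: white plastic work board, 150 x 150 mm and 10 mm thick, empty: the clear place for setting something down meanwhile. Origin at the centre of its underside, z up. It is fixed to the bench.
- tape: roll of packing tape lying flat, 100 mm diameter and 48 mm high, at the robot's right; leave it alone. Origin at the centre of its underside.
- glove_box: carton of gloves, 120 x 230 x 70 mm high, at the robot's left; leave it alone. Origin at the centre of its underside.

How it is judged:
By the outcome, as a careful person would: the job done as asked, in the order asked, and still so for the second after the job is handed in, with the robot touching nothing.
It also fails if it takes over 120 s, if anything falls off the work surface, if the arm or the gripper's body presses on something with over 40 N, if the wrist force passes 120 N, or if a joint passes its speed limit or range.

## Working session

There is one attempt and no reset: what is moved stays moved. The work goes in short steps, Python scripts to look and compute and a tool call to move; the robot and the scene stay as the last step left them, time stands still between calls to the robot, and variables do not carry over. Pictures are saved under pics/ and viewed, at most 14 in all, crops included, and the job is handed in when it is done.

Besides the shell and the picture viewer there is one more tool, called by a JSON object that holds its "fn" and its "kwargs", one argument or row to a line. play_rows: Moves the arm, as the interface text tells. Its arguments: {"type":"object","properties":{"motion":{"type":"array","items":{"type":"array","items":{"type":"number"}}},"newtons":{"type":"number"}},"required":["motion"]}

```bash
mkdir -p pics; python3 - <<'E'
from rig import manip
import cv2,numpy as np
s=manip.get_state()
print(s)
ims=[]
for n in("top","scene"):
    d=manip.get_image(n); np.savez(f'{n}.npz',**d); cv2.imwrite(f'pics/{n}0.png',d['img'][:,:,::-1])
    print(n,d['fx'],d['fy'],d['cx'],d['cy'],d['R'],d['t'])
E
```

```text
{'clock': 0.0, 'qpos': array([ 1.19896975e+00,  2.76621116e-01,  1.50616136e+00, -1.81990175e-05,
        1.36067887e+00, -1.21012191e-01]), 'qd': array([ 0.00055114, -0.0005994 ,  0.00126817, -0.0006451 , -0.00049443,
       -0.00029174]), 'effort': array([-7.79829297e-04, -4.16775835e+01, -2.45807970e+01, -2.66126654e-04,
        1.07564570e-02, -1.14701773e-06]), 'position': array([0.14250962, 0.55643881, 0.19371362]), 'ee_rot': array([-2.19289863e-04,  1.25076795e-01,  9.92146623e-01, -9.08294895e-04]), 'contact_force': array([ 1.41058084, -0.1128816 ,  0.73096708]), 'moment': array([0.00198783, 0.00873084, 0.04282744]), 'gripper_force': 0.0, 'width': 0.08552145735357103}
top 427.35315018572044 427.35315018572044 322.59667253843486 204.03184008676055 [[-0.02991732 -0.99915132  0.02831255]
 [-0.99516698  0.0271237  -0.09437678]
 [ 0.09352875 -0.03099921 -0.99513387]] [0.01731068 0.53392614 1.23280298]
scene 402.2192435999018 402.2192435999018 317.4820334929692 203.10659981719482 [[ 0.60404035  0.79684623  0.01308988]
 [ 0.63551878 -0.47170706 -0.61123508]
 [-0.48088578  0.37752952 -0.79134084]] [-0.33721029 -0.28778499  1.6218759 ]
```

View pics/top0.png

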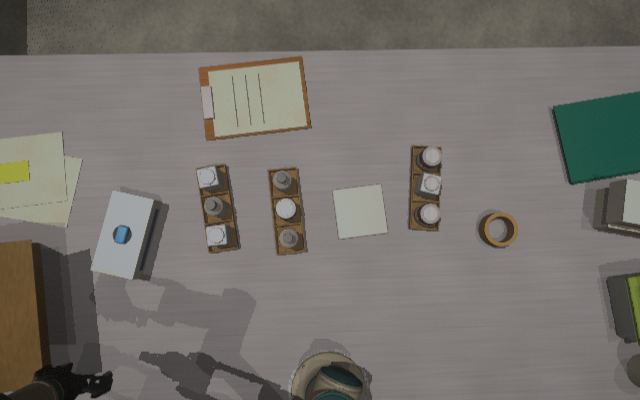

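View pics/scene0.png

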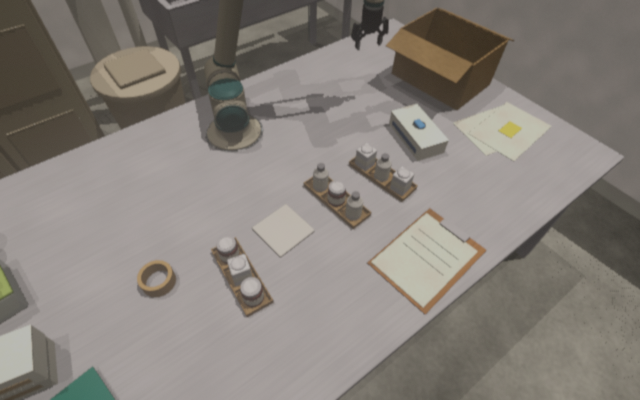

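The top view shows the tin tray at (217,208) with a bottle in the middle, the bottle tray at (288,211) with the jar, the board at (360,211) and the jar tray at (427,188) with the tin. The tape is at (498,230) and the glove box at (125,235).

```bash
cat > h.py <<'E'
import numpy as np,cv2
def world(d):
    v,u=np.mgrid[0:400,0:640]; z=d['range_z']
    P=np.stack([(u-d['cx'])/d['fx']*z,(v-d['cy'])/d['fy']*z,z],-1)
    return (P-d['t'])@d['R']
def ray(d,u,v,h):
    r=np.array([(u-d['cx'])/d['fx'],(v-d['cy'])/d['fy'],1])@d['R']; c=-d['R'].T@d['t']
    return c+r*(h-c[2])/r[2]
E
python3 - <<'E'
from h import *
for n in('top','scene'):
    d=dict(np.load(n+'.npz')); W=world(d); ok=d['range_z']>0
    b=W[ok&(abs(W[...,2])<.01)]; print(n,'bench z',np.median(b[:,2]) if len(b) else None)
    hsv=cv2.cvtColor(d['img'],cv2.COLOR_RGB2HSV)
    reg=ok&(W[...,0]>.25)&(W[...,0]<.68)&(W[...,1]>-.33)&(W[...,1]<.42)&(W[...,2]<.2)
    m=(reg&(W[...,2]>.013)).astype(np.uint8)
    k,l,st,c=cv2.connectedComponentsWithStats(m)
    for i in range(1,k):
        if st[i,4]<150: continue
        Q=W[l==i]
        T=Q[(Q[:,2]>.012)]
        r=cv2.minAreaRect((T[:,:2]*1000).astype(np.float32)); print('comp',c[i].round(),st[i,4],'rect',np.round(r[0],1),np.round(r[1],1),round(r[2],1),'zmax',Q[:,2].max().round(3))
        # tops
        hm=((l==i)&(W[...,2]>.065)).astype(np.uint8)
        k2,l2,s2,c2=cv2.connectedComponentsWithStats(hm)
        for j in range(1,k2):
            if s2[j,4]<8: continue
            q=W[l2==j]; zt=np.percentile(q[:,2],90); q=q[q[:,2]>zt-.006]
            print('   top',c2[j].round(1),s2[j,4],'z',zt.round(4),'mid',((q[:,:2].min(0)+q[:,:2].max(0))/2).round(4),'mean',q[:,:2].mean(0).round(4),'ext',np.ptp(q[:,:2],axis=0).round(3))
    # board
    bm=(reg&(W[...,2]>.004)&(W[...,2]<.016)&(hsv[...,2]>150)).astype(np.uint8)
    k,l,st,c=cv2.connectedComponentsWithStats(bm); i=1+st[1:,4].argmax(); Q=W[l==i]
    print('board',cv2.minAreaRect((Q[:,:2]*1000).astype(np.float32)),np.median(Q[:,2]))
E
```

```text
top bench z -0.00018879177540253472
comp [427. 159.] 401 rect [ 653.5 -306.1] [47.8 52.5] 89.6 zmax 0.086
   top [429.9 157.1] 264 z 0.0826 mid [ 0.6546 -0.3074] mean [ 0.6568 -0.3091] ext [0.05  0.045]
comp [424. 189.] 708 rect [ 563.4 -298.7] [ 75.1 226. ] 85.4 zmax 0.092
   top [429.5 184.3] 387 z 0.0892 mid [ 0.5772 -0.302 ] mean [ 0.5777 -0.3038] ext [0.058 0.054]
comp [215. 207.] 1768 rect [531.9 314.4] [252.4  88.1] 8.5 zmax 0.12
   top [207.6 177.5] 420 z 0.0897 mid [0.6133 0.3238] mean [0.613 0.325] ext [0.056 0.053]
   top [213.4 206.2] 301 z 0.1144 mid [0.5316 0.3098] mean [0.5316 0.3094] ext [0.022 0.025]
   top [216.6 235.5] 421 z 0.0896 mid [0.4497 0.3023] mean [0.4504 0.3013] ext [0.052 0.053]
comp [284. 195.] 663 rect [519.1 110.2] [252.8  86.1] 4.9 zmax 0.122
   top [282.  180.1] 289 z 0.1136 mid [0.6008 0.1168] mean [0.6007 0.1168] ext [0.023 0.022]
comp [286. 209.] 386 rect [518.1 107.9] [58.9 58.3] 43.1 zmax 0.086
   top [285.5 208.5] 332 z 0.0827 mid [0.5194 0.1082] mean [0.5189 0.1086] ext [0.054 0.054]
comp [427. 215.] 458 rect [ 492.5 -296.9] [59.3 59.9] 81.6 
[... 916 characters left out ...]
1 0.0998] ext [0.029 0.027]
   top [337.  188.2] 227 z 0.0839 mid [0.5239 0.1061] mean [0.5245 0.1066] ext [0.06  0.057]
   top [354.6 201.5] 233 z 0.1143 mid [0.605  0.1161] mean [0.6063 0.1141] ext [0.028 0.029]
comp [238. 263.] 1196 rect [ 566.5 -293.9] [ 74.2 227.6] 89.1 zmax 0.095
   top [226.  244.5] 293 z 0.084 mid [ 0.4976 -0.3006] mean [ 0.4988 -0.301 ] ext [0.058 0.056]
   top [239.2 265.3] 341 z 0.0912 mid [ 0.5822 -0.3057] mean [ 0.583 -0.308] ext [0.054 0.047]
   top [251.4 284.4] 210 z 0.084 mid [ 0.6566 -0.3083] mean [ 0.6589 -0.3099] ext [0.047 0.043]
board ((507.7746887207031, -111.76786041259766), (162.0776824951172, 166.2538299560547), 5.0988450050354) 0.011131839632308623
```

```bash
python3 - <<'E'
from h import *
for n in('top','scene'):
    d=dict(np.load(n+'.npz')); W=world(d); ok=d['range_z']>0
    reg=ok&(W[...,0]>.40)&(W[...,0]<.74)&(W[...,1]>-.38)&(W[...,1]<-.22)&(W[...,2]<.2)
    T=W[reg&(W[...,2]>.013)]
    r=cv2.minAreaRect((T[:,:2]*1000).astype(np.float32)); print(n,np.round(r[0],1),np.round(r[1],1),round(r[2],1))
    k2,l2,s2,c2=cv2.connectedComponentsWithStats((reg&(W[...,2]>.067)).astype(np.uint8))
    for j in range(1,k2):
        if s2[j,4]<30: continue
        q=W[l2==j]; zt=np.percentile(q[:,2],90); q=q[q[:,2]>zt-.006]
        print('top',c2[j].round(1),s2[j,4],'z',zt.round(4),'mid',((q[:,:2].min(0)+q[:,:2].max(0))/2).round(4),'mean',q[:,:2].mean(0).round(4),'ext',np.ptp(q[:,:2],axis=0).round(3), 'rect',cv2.minAreaRect((W[l2==j][:,:2]*1000).astype(np.float32)))
d=dict(np.load('top.npz'));a=d['img'][135:245,380:460,::-1]
b=d['img'][155:260,190:310,::-1]
a=cv2.resize(a,None,fx=5,fy=5,interpolation=cv2.INTER_CUBIC)
cv2.imwrite('pics/jt.png',a)
E
```

```text
top [ 575.9 -306.3] [ 87.7 252.4] 84.8
top [431.4 156.3] 326 z 0.0825 mid [ 0.6575 -0.3129] mean [ 0.6588 -0.3132] ext [0.056 0.056] rect ((657.559326171875, -312.90643310546875), (55.83613586425781, 56.48582458496094), 0.8631958365440369)
top [430.1 184.1] 402 z 0.0892 mid [ 0.5772 -0.3037] mean [ 0.5779 -0.3043] ext [0.058 0.057] rect ((578.4453735351562, -304.95831298828125), (57.104820251464844, 56.600555419921875), 75.80503845214844)
top [429.4 213.8] 335 z 0.0823 mid [ 0.494  -0.2981] mean [ 0.4932 -0.2982] ext [0.055 0.054] rect ((493.5316162109375, -298.2818603515625), (56.06837463378906, 56.056922912597656), 7.594796180725098)
scene [ 579.5 -307.8] [ 86.5 253.8] 85.0
top [225.9 244.4] 285 z 0.084 mid [ 0.4976 -0.3006] mean [ 0.4987 -0.301 ] ext [0.058 0.056] rect ((497.9104309082031, -300.51104736328125), (55.121700286865234, 57.42768096923828), 47.1467170715332)
top [238.4 265.8] 372 z 0.0911 mid [ 0.5822 -0.3089] mean [ 0.5834 -0.309 ] ext [0.054 0.053] rect ((583.0596923828125, -307.2427673339844), (55.84928512573242, 57.66788101196289), 74.9477310180664)
top [250.5 287.5] 340 z 0.0839 mid [ 0.6623 -0.3151] mean [ 0.6636 -0.3155] ext [0.058 0.057] rect ((662.3258056640625, -315.005126953125), (56.94358825683594, 55.893394470214844), 20.026145935058594)
```

View pics/jt.png

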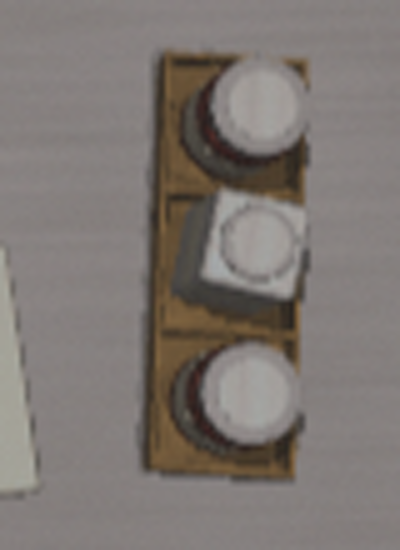

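The crop shows the tin in the jar tray's middle cell, turned about 10° from the tray axis (crop 255,245). Jars stand at crop (258,103) and (252,390). Tray rectangles and item tops agree between the two views to about 4 mm, so I'll average them and move.

```bash
cat > go.py <<'E'
import sys,numpy as np
from rig import manip
from scipy.spatial.transform import Rotation as Ro
s=manip.get_state(); q=s['ee_rot']; R=Ro.from_quat([q[1],q[2],q[3],q[0]]).as_matrix(); p=s['position']
yaw=np.degrees(np.arctan2(R[1,0],R[0,0]))
print('t',round(s['clock'],2),'p',p.round(4),'yaw',yaw.round(2),'w',round(s['width'],4),'q',s['qpos'].round(2),'F',s['contact_force'].round(1))
if len(sys.argv)>4:
    T=np.array([float(a) for a in sys.argv[1:4]]); y=float(sys.argv[4])
    print('units',(R.T@(T-p)/.04).round(3),'turn',round(-((y-yaw+180)%360-180)/10,3),'dist',np.linalg.norm(T-p).round(3))
E
python3 go.py .5215 .107 .23 184.9
```

```text
t 0.1 p [0.1425 0.5565 0.1938] yaw 165.63 w 0.0856 q [ 1.2   0.28  1.51  0.    1.36 -0.12] F [0.1 0.3 0.5]
units [-11.967  -8.537  -0.893] turn -1.927 dist 0.589
```

{"fn": "play_rows", "kwargs": {
  "motion": [
    [-0.8,-0.5,-0.9,-0.3,85],
    [-2.0,-1.4,-0.9,-0.8,85],
    [-3.2,-2.3,-0.9,-1.3,85],
    [-4.4,-3.2,-0.9,-1.7,85],
    [-5.6,-4.1,-0.9,-1.93,85]
  ],
  "newtons": 30
}}

```text
clock: 0.72
position: [0.3197, 0.3409, 0.2304]
ee_rot: [0.0, -0.044, 0.999, -0.0]
contact_force: [1.7, 0.5, 0.2]
width: 0.085
gripper_force: 0.0
```

```bash
python3 go.py .5215 .107 .23 184.9
```

```text
t 0.72 p [0.3197 0.3409 0.2304] yaw -174.95 w 0.085 q [ 0.67  0.09  1.65 -0.    1.4  -0.99] F [1.7 0.5 0.2]
units [-4.51  -6.269  0.01 ] turn 0.015 dist 0.309
```

{"fn": "play_rows", "kwargs": {
  "motion": [
    [-0.9,-1.25,0,0,85],
    [-1.9,-2.6,0,0,85],
    [-2.9,-4.0,0,0,85],
    [-3.8,-5.3,0,0,85],
    [-4.51,-6.27,0,0,85]
  ]
}}

```text
clock: 1.35
position: [0.5212, 0.1064, 0.2303]
ee_rot: [-0.0, -0.043, 0.999, 0.0]
contact_force: [1.4, 0.8, 0.5]
width: 0.0849
gripper_force: 0.0
```

{"fn": "play_rows", "kwargs": {
  "motion": [
    [0,0,0,0,85]
  ]
}}

```text
clock: 1.48
position: [0.5227, 0.1047, 0.2296]
ee_rot: [-0.0, -0.04, 0.999, -0.001]
contact_force: [-0.6, 0.2, 0.0]
width: 0.0848
gripper_force: 0.0
```

```bash
python3 go.py .5215 .107 .035 184.9; python3 - <<'E'
from h import *
from rig import manip
d=manip.get_image('wrist'); np.savez('w1.npz',**d); cv2.imwrite('pics/w1.png',d['img'][:,:,::-1])
print(d['fx'],d['cx'],d['cy'],d['R'],-d['R'].T@d['t'])
E
```

```text
t 1.48 p [0.5227 0.1047 0.2296] yaw -175.39 w 0.0848 q [ 0.07  0.19  1.53 -0.    1.42 -1.58] F [-0.6  0.2  0. ]
units [0.024 0.066 4.865] turn -0.029 dist 0.195
309.70691628693146 323.94711328206256 202.51989136072712 [[-0.08006005  0.996789   -0.0014394 ]
 [ 0.959147    0.07742965  0.272106  ]
 [ 0.27134372  0.02040422 -0.96226621]] [0.45562577 0.1000668  0.40885744]
```

View pics/w1.png

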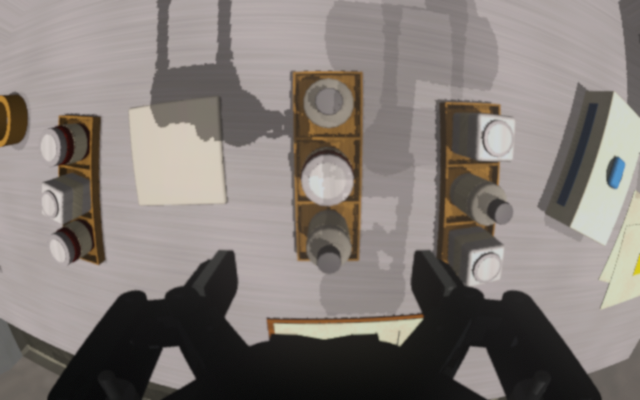

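The wrist view shows the jar at (327,178) in the bottle tray (rectangle columns 292–362, rows 72–260), central between the fingers. The tin tray is at (475,190), the board at (180,150) and the jar tray at (75,190). I'll use its depth for a close fix.

```bash
cat >> h.py <<'E'
def fworld(d):
    v,u=np.mgrid[0:400,0:640]; x=u-d['cx'];y=v-d['cy']; r=np.hypot(x,y)+1e-9; th=r/d['fx']; z=d['range_z']
    k=np.tan(th)/r
    return (np.stack([x*k*z,y*k*z,z],-1)-d['t'])@d['R']
def report(W,ok,rng,hmin=.066):
    x0,x1,y0,y1=rng
    reg=ok&(W[...,0]>x0)&(W[...,0]<x1)&(W[...,1]>y0)&(W[...,1]<y1)&(W[...,2]<.14)
    T=W[reg&(W[...,2]>.013)]
    r=cv2.minAreaRect((T[:,:2]*1000).astype(np.float32)); print(' rect',np.round(r[0],1),np.round(r[1],1),round(r[2],1))
    k2,l2,s2,c2=cv2.connectedComponentsWithStats((reg&(W[...,2]>hmin)).astype(np.uint8))
    for j in range(1,k2):
        if s2[j,4]<30: continue
        q=W[l2==j]; zt=np.percentile(q[:,2],90); q=q[q[:,2]>zt-.006]
        e=cv2.minAreaRect((q[:,:2]*1000).astype(np.float32))
        print('  top px',c2[j].round(),s2[j,4],'z',zt.round(4),'rect',np.round(e[0],1),np.round(e[1],1),round(e[2],1))
E
python3 - <<'E'
from h import *
d=dict(np.load('w1.npz')); W=fworld(d); ok=(d['range_z']>0)
print('bench',np.median(W[ok&(abs(W[...,2])<.02)][:,2]))
for r in[(.37,.66,.04,.18),(.38,.68,.24,.39),(.43,.72,-.38,-.24)]: report(W,ok,r)
hsv=cv2.cvtColor(d['img'],cv2.COLOR_RGB2HSV)
b=ok&(W[...,2]>.005)&(W[...,2]<.02)&(W[...,0]>.4)&(W[...,0]<.62)&(W[...,1]>-.21)&(W[...,1]<-.01)
print(cv2.minAreaRect((W[b][:,:2]*1000).astype(np.float32)))
E
```

```text
bench 0.00014435306154937536
 rect [522.2 110. ] [252.2  87.2] 4.7
  top px [328. 103.] 1964 z 0.1142 rect [439.8 102.7] [25.  25.5] 4.9
  top px [327. 179.] 2145 z 0.0812 rect [522.3 108.2] [55.5 57. ] 6.0
  top px [328. 248.] 1678 z 0.114 rect [604.6 117. ] [25.7 25.5] 4.5
 rect [528.  312.6] [237.9  88.2] 8.3
  top px [492. 137.] 2024 z 0.0888 rect [453.  300.6] [52.7 51.9] 5.7
  top px [489. 205.] 1521 z 0.1138 rect [535.8 310. ] [25.8 26.4] 87.4
  top px [482. 263.] 1594 z 0.0886 rect [617.  324.7] [53.9 51.4] 12.3
 rect [ 580.4 -306.3] [ 89.3 253.9] 84.8
  top px [ 52. 147.] 877 z 0.0812 rect [ 497.4 -298.8] [55.7 58.4] 15.8
  top px [ 55. 201.] 1011 z 0.0886 rect [ 582.  -303.8] [53.1 49.8] 74.5
  top px [ 60. 249.] 702 z 0.0811 rect [ 662.1 -313.2] [55.8 56.3] 1.5
((514.1771850585938, -108.21217346191406), (150.10662841796875, 150.38771057128906), 5.757630348205566)
```

```bash
python3 go.py .522 .108 .07 184.8
```

```text
t 1.52 p [0.5209 0.1066 0.2297] yaw -175.28 w 0.0849 q [ 0.07  0.19  1.53  0.    1.42 -1.58] F [-0.2  0.  -0.2]
units [-0.039  0.03   3.991] turn -0.008 dist 0.16
```

{"fn": "play_rows", "kwargs": {
  "motion": [
    [-0.04,0.03,0.8,0,85],
    [-0.04,0.03,1.8,0,85],
    [-0.04,0.03,2.8,0,85],
    [-0.04,0.03,3.7,0,85],
    [-0.04,0.03,4.0,0,85]
  ]
}}

```text
clock: 2.15
position: [0.5189, 0.1106, 0.0686]
ee_rot: [-0.002, -0.044, 0.999, 0.0]
contact_force: [0.0, -0.3, -0.2]
width: 0.0847
gripper_force: 0.0
```

{"fn": "play_rows", "kwargs": {
  "motion": [
    [0,0,0,0,85],
    [0,0,0,0,85]
  ]
}}

```text
clock: 2.4
position: [0.5229, 0.11, 0.0722]
ee_rot: [0.001, -0.043, 0.999, 0.0]
contact_force: [1.2, -0.2, 0.4]
width: 0.085
gripper_force: 0.0
```

```bash
python3 go.py .522 .108 .028 184.8
```

```text
t 2.4 p [0.5229 0.11   0.0722] yaw -175.04 w 0.085 q [ 0.08  0.31  1.78  0.    1.05 -1.58] F [ 1.2 -0.2  0.4]
units [ 0.031 -0.049  1.104] turn 0.016 dist 0.044
```

{"fn": "play_rows", "kwargs": {
  "motion": [
    [0.02,-0.04,0.4,0,85],
    [0.02,-0.04,0.8,0,85],
    [0.02,-0.04,1.05,0,85],
    [0.02,-0.04,1.05,0,85]
  ]
}}

```text
clock: 2.9
position: [0.5212, 0.1079, 0.0288]
ee_rot: [0.0, -0.043, 0.999, 0.0]
contact_force: [-0.8, 0.8, -0.7]
width: 0.0848
gripper_force: 0.0
```

{"fn": "play_rows", "kwargs": {
  "motion": [
    [0,0,0,0,72],
    [0,0,0,0,60],
    [0,0,0,0,50],
    [0,0,0,0,50],
    [0,0,0,0,50]
  ],
  "newtons": 45
}}

```text
clock: 3.52
position: [0.5218, 0.1078, 0.0297]
ee_rot: [0.001, -0.043, 0.999, -0.0]
contact_force: [-1.0, -0.6, 5.0]
width: 0.0557
gripper_force: 47.1
```

{"fn": "play_rows", "kwargs": {
  "motion": [
    [0,0,0,0,50],
    [0,0,0,0,50]
  ]
}}

```text
clock: 3.78
position: [0.5217, 0.1078, 0.0297]
ee_rot: [0.001, -0.043, 0.999, -0.0]
contact_force: [-0.9, -0.5, 5.1]
width: 0.0561
gripper_force: 47.1
```

{"fn": "play_rows", "kwargs": {
  "motion": [
    [0,0,-0.15,0,50],
    [0,0,-0.4,0,50],
    [0,0,-0.8,0,50],
    [0,0,-1.2,0,50],
    [0,0,-1.2,0,50]
  ]
}}

```text
clock: 4.4
position: [0.5224, 0.108, 0.078]
ee_rot: [0.002, -0.043, 0.999, 0.0]
contact_force: [0.9, 0.5, -3.1]
width: 0.0557
gripper_force: 48.3
```

```bash
python3 go.py .522 .108 .2 184.8; python3 - <<'E'
from h import *
from rig import manip
d=manip.get_image('wrist'); np.savez('w2.npz',**d)
e=manip.get_image('scene'); c=e['img'][130:240,280:430]
cv2.imwrite('pics/w2.png',np.vstack([d['img'][100:400,100:550],cv2.resize(c,(450,290),interpolation=cv2.INTER_CUBIC)])[:,:,::-1])
E
```

```text
t 4.4 p [0.5224 0.108  0.078 ] yaw -175.07 w 0.0557 q [ 0.07  0.31  1.77  0.    1.06 -1.58] F [ 0.9  0.5 -3.1]
units [-1.00e-03  1.00e-03 -3.05e+00] turn 0.013 dist 0.122
```

View pics/w2.png

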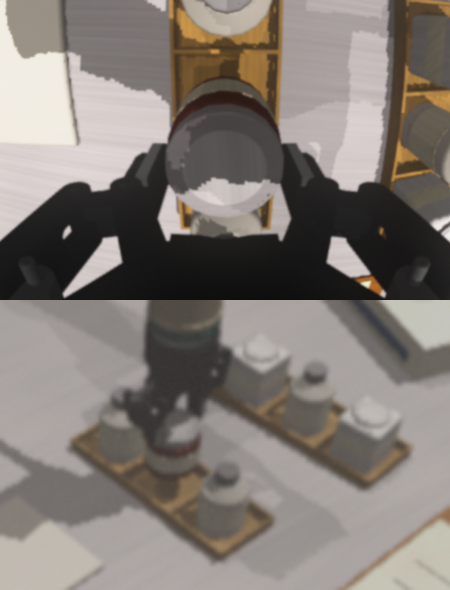

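The jar hangs upright between the pads (upper crop 225,150), clear of the tray floor.

{"fn": "play_rows", "kwargs": {
  "motion": [
    [0,0,-0.8,0,50],
    [0,0,-1.8,0,50],
    [0,0,-2.3,0,50],
    [0,0,-2.3,0,50]
  ]
}}

```text
clock: 5.0
position: [0.5219, 0.108, 0.1693]
ee_rot: [0.001, -0.043, 0.999, 0.0]
contact_force: [0.4, 0.0, -2.7]
width: 0.0558
gripper_force: 49.1
```

```bash
python3 go.py .513 -.109 .165 184.8
```

```text
t 5.0 p [0.5219 0.108  0.1693] yaw -175.07 w 0.0558 q [ 0.07  0.23  1.64  0.    1.27 -1.58] F [ 0.4  0.  -2.7]
units [ 0.688 -5.385  0.106] turn 0.013 dist 0.217
```

{"fn": "play_rows", "kwargs": {
  "motion": [
    [0.1,-0.7,0,0,50],
    [0.3,-2.0,0,0,50],
    [0.5,-3.4,0,0,50],
    [0.6,-4.6,0,0,50],
    [0.69,-5.38,0,0,50]
  ]
}}

```text
clock: 5.62
position: [0.5107, -0.1107, 0.1664]
ee_rot: [-0.002, -0.042, 0.999, 0.001]
contact_force: [0.5, 0.0, -3.2]
width: 0.0558
gripper_force: 49.2
```

{"fn": "play_rows", "kwargs": {
  "motion": [
    [0,0,0,0,50],
    [0,0,0.8,0,50],
    [0,0,1.7,0,50],
    [0,0,2.4,0,50],
    [0,0,2.5,0,50]
  ]
}}

```text
clock: 6.25
position: [0.5093, -0.1069, 0.0656]
ee_rot: [-0.003, -0.043, 0.999, 0.002]
contact_force: [-0.4, 0.5, -2.1]
width: 0.0557
gripper_force: 49.2
```

{"fn": "play_rows", "kwargs": {
  "motion": [
    [0,0,0,0,50],
    [0,0,0,0,50]
  ]
}}

```text
clock: 6.5
position: [0.5132, -0.1089, 0.0697]
ee_rot: [0.001, -0.043, 0.999, -0.0]
contact_force: [0.1, 0.1, -2.6]
width: 0.0555
gripper_force: 49.2
```

```bash
python3 go.py .513 -.109 .036 184.8
```

```text
t 6.5 p [ 0.5132 -0.1089  0.0697] yaw -175.05 w 0.0555 q [-0.34  0.3   1.8   0.    1.03 -2.  ] F [ 0.1  0.1 -2.6]
units [ 0.006 -0.001  0.842] turn 0.015 dist 0.034
```

{"fn": "play_rows", "kwargs": {
  "motion": [
    [0,0,0.3,0,50],
    [0,0,0.55,0,50],
    [0,0,0.7,0,50],
    [0,0,0.77,0,50],
    [0,0,0.77,0,50]
  ]
}}

```text
clock: 7.12
position: [0.512, -0.1089, 0.0375]
ee_rot: [-0.0, -0.043, 0.999, 0.0]
contact_force: [-0.1, 0.0, -2.6]
width: 0.0555
gripper_force: 49.3
```

{"fn": "play_rows", "kwargs": {
  "motion": [
    [0,0,0.04,0,50],
    [0,0,0.07,0,50],
    [0,0,0.07,0,50]
  ]
}}

```text
clock: 7.5
position: [0.5124, -0.109, 0.0357]
ee_rot: [0.0, -0.043, 0.999, -0.0]
contact_force: [-1.8, 0.2, 3.7]
width: 0.0559
gripper_force: 49.9
```

{"fn": "play_rows", "kwargs": {
  "motion": [
    [0,0,0,0,60],
    [0,0,0,0,70],
    [0,0,0,0,80],
    [0,0,0,0,85],
    [0,0,0,0,85]
  ]
}}

```text
clock: 8.12
position: [0.5121, -0.1089, 0.0349]
ee_rot: [0.0, -0.043, 0.999, 0.0]
contact_force: [0.0, 0.3, 0.4]
width: 0.085
gripper_force: 0.0
```

{"fn": "play_rows", "kwargs": {
  "motion": [
    [0,0,-0.5,0,85],
    [0,0,-1.5,0,85],
    [0,0,-2.7,0,85],
    [0,0,-4.0,0,85],
    [0,0,-4.5,0,85]
  ]
}}

```text
clock: 8.75
position: [0.5137, -0.1094, 0.2186]
ee_rot: [0.003, -0.043, 0.999, -0.001]
contact_force: [-0.5, 0.3, -0.3]
width: 0.0852
gripper_force: 0.0
```

```bash
python3 go.py .5355 .310 .215 188.3; python3 - <<'E'
from h import *
from rig import manip
d=manip.get_image('wrist'); W=fworld(d); ok=d['range_z']>0
report(W,ok,(.44,.58,-.17,-.05))
E
```

```text
t 8.75 p [ 0.5137 -0.1094  0.2186] yaw -175.07 w 0.0852 q [-0.34  0.18  1.57  0.    1.38 -2.  ] F [-0.5  0.3 -0.3]
units [-1.443 10.4    0.073] turn -0.337 dist 0.42
 rect [ 511.6 -108.1] [59.8 59.7] 38.1
  top px [325. 180.] 2521 z 0.0872 rect [ 513.6 -108.2] [56.8 57. ] 38.1
```

{"fn": "play_rows", "kwargs": {
  "motion": [
    [-0.1,0.8,0,0,85],
    [-0.3,2.0,0,0,85],
    [-0.5,3.4,0,-0.1,85],
    [-0.7,4.7,0,-0.2,85],
    [-0.8,6.0,0,-0.34,85]
  ]
}}

```text
clock: 9.43
position: [0.5231, 0.1346, 0.214]
ee_rot: [-0.0, -0.073, 0.997, -0.0]
contact_force: [-0.1, 0.1, -0.5]
width: 0.0848
gripper_force: 0.0
```

{"fn": "play_rows", "kwargs": {
  "motion": [
    [-0.25,1.3,0,0,85],
    [-0.45,2.7,0,0,85],
    [-0.6,3.8,0,0,85],
    [-0.65,4.4,0,0,85],
    [-0.65,4.4,0,0,85]
  ]
}}

```text
clock: 10.05
position: [0.5228, 0.3123, 0.2136]
ee_rot: [-0.001, -0.074, 0.997, -0.0]
contact_force: [0.2, -0.4, 0.6]
width: 0.085
gripper_force: 0.0
```

```bash
python3 - <<'E'
from h import *
from rig import manip
d=manip.get_image('wrist'); W=fworld(d); ok=d['range_z']>0
report(W,ok,(.38,.69,.24,.385))
E
python3 go.py .5355 .310 .09 188.3; 
```

```text
rect [534.5 313.8] [251.2  87.1] 8.4
  top px [324. 114.] 2996 z 0.0888 rect [453.2 302.1] [51.5 52.4] 5.7
  top px [320. 192.] 2008 z 0.1141 rect [535.  310.2] [26.6 25.5] 9.0
  top px [323. 262.] 2323 z 0.0887 rect [616.2 326.1] [52.4 52.8] 12.6
t 10.1 p [0.523  0.3109 0.2138] yaw -171.58 w 0.085 q [ 0.42  0.32  1.4  -0.    1.43 -1.3 ] F [-0.2 -0.7  0.4]
units [-0.312 -0.065  3.094] turn 0.012 dist 0.124
```

{"fn": "play_rows", "kwargs": {
  "motion": [
    [-0.3,-0.05,0.2,0,85],
    [-0.3,-0.05,1.0,0,85],
    [-0.3,-0.05,2.0,0,85],
    [-0.3,-0.05,2.8,0,85],
    [-0.3,-0.05,3.1,0,85]
  ]
}}

```text
clock: 10.72
position: [0.5352, 0.3086, 0.0884]
ee_rot: [-0.002, -0.072, 0.997, -0.001]
contact_force: [0.9, 0.3, 0.4]
width: 0.0852
gripper_force: 0.0
```

{"fn": "play_rows", "kwargs": {
  "motion": [
    [0,0,0,0,85],
    [0,0,0,0,85]
  ]
}}

```text
clock: 10.98
position: [0.5372, 0.3108, 0.0924]
ee_rot: [0.001, -0.072, 0.997, 0.0]
contact_force: [0.7, 0.3, 0.2]
width: 0.0852
gripper_force: 0.0
```

```bash
python3 go.py .535 .310 .046 188.3; 
```

```text
t 10.97 p [0.5372 0.3108 0.0924] yaw -171.7 w 0.0852 q [ 0.41  0.41  1.56 -0.    1.17 -1.3 ] F [0.7 0.3 0.2]
units [ 0.06  -0.012  1.161] turn -0.0 dist 0.047
```

{"fn": "play_rows", "kwargs": {
  "motion": [
    [0.03,0,0.5,0,85],
    [0.03,0,0.9,0,85],
    [0.03,0,1.12,0,85],
    [0.03,0,1.12,0,85]
  ]
}}

```text
clock: 11.48
position: [0.5343, 0.3104, 0.0457]
ee_rot: [-0.0, -0.073, 0.997, -0.0]
contact_force: [0.2, 0.3, -1.0]
width: 0.0848
gripper_force: 0.0
```

{"fn": "play_rows", "kwargs": {
  "motion": [
    [0,0,0,0,68],
    [0,0,0,0,55],
    [0,0,0,0,44],
    [0,0,0,0,44],
    [0,0,0,0,44]
  ],
  "newtons": 40
}}

```text
clock: 12.1
position: [0.5346, 0.3105, 0.0463]
ee_rot: [0.0, -0.073, 0.997, 0.0]
contact_force: [-0.4, 0.1, 0.1]
width: 0.0438
gripper_force: 0.0
```

{"fn": "play_rows", "kwargs": {
  "motion": [
    [0,0,0,0,44],
    [0,0,0,0,44]
  ]
}}

```text
clock: 12.35
position: [0.5346, 0.3105, 0.0462]
ee_rot: [-0.0, -0.073, 0.997, 0.0]
contact_force: [0.2, 0.9, -0.6]
width: 0.0439
gripper_force: 0.0
```

The fingers reached 44 mm without touching anything, so I'll look before closing further.

```bash
python3 - <<'E'
from h import *
from rig import manip
d=manip.get_image('wrist'); np.savez('w3.npz',**d)
e=manip.get_image('scene'); c=e['img'][110:210,320:450]
cv2.imwrite('pics/w3.png',np.vstack([d['img'][100:400,100:550],cv2.resize(c,(450,300),interpolation=cv2.INTER_CUBIC)])[:,:,::-1])
E
```

```text
(no output)
```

View pics/w3.png

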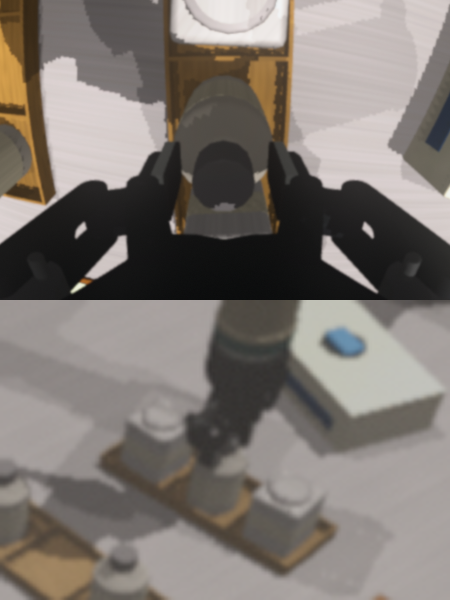

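The bottle's cap is at crop (222,172). The pads sit on either side of the shoulder, at crop columns 178 and 272, without squeezing. I'll measure the pad tips in depth.

```bash
python3 - <<'E'
from h import *
from scipy.spatial.transform import Rotation as Ro
for f,p,yaw in(('w3',(.5346,.3105,.0462),188.3),('w2',(.5224,.108,.078),184.9)):
    d=dict(np.load(f+'.npz')); W=fworld(d); ok=d['range_z']>0
    a=np.radians(yaw); ex=np.array([np.cos(a),np.sin(a),0]); ey=np.array([np.sin(a),-np.cos(a),0])
    X=(W-p)@ex; Y=(W-p)@ey; Z=W[...,2]-p[2]
    print(f)
    for sgn in(1,-1):
        m=ok&(abs(X)<.014)&(sgn*Y>.015)&(sgn*Y<.07)&(Z>-.03)&(Z<.06)
        for z0 in np.arange(-.03,.06,.006):
            k=m&(Z>=z0)&(Z<z0+.006)
            if k.sum()>3: print(sgn,'Z',z0.round(3),k.sum(),'|Y|',np.percentile(sgn*Y[k],[2,50,98]).round(4))
E
```

```text
w3
1 Z -0.03 156 |Y| [0.0429 0.0439 0.0465]
1 Z -0.024 65 |Y| [0.0431 0.0446 0.0461]
1 Z -0.0 5 |Y| [0.0231 0.0238 0.0242]
1 Z 0.012 9 |Y| [0.0225 0.0236 0.0249]
1 Z 0.018 7 |Y| [0.023  0.0235 0.0253]
1 Z 0.024 13 |Y| [0.0223 0.0237 0.0257]
1 Z 0.03 170 |Y| [0.0185 0.0221 0.0246]
1 Z 0.036 436 |Y| [0.0154 0.0188 0.0224]
1 Z 0.042 276 |Y| [0.0152 0.0223 0.0326]
1 Z 0.048 214 |Y| [0.022  0.0247 0.0354]
1 Z 0.054 244 |Y| [0.0221 0.0241 0.0356]
-1 Z -0.03 150 |Y| [0.0365 0.0373 0.0397]
-1 Z -0.024 62 |Y| [0.0269 0.038  0.0396]
-1 Z -0.012 4 |Y| [0.0226 0.0231 0.0249]
-1 Z 0.006 4 |Y| [0.023  0.024  0.0253]
-1 Z 0.012 11 |Y| [0.0228 0.0247 0.0261]
-1 Z 0.018 4 |Y| [0.0227 0.024  0.0252]
-1 Z 0.024 9 |Y| [0.0221 0.0247 0.0261]
-1 Z 0.03 139 |Y| [0.018  0.0219 0.025 ]
-1 Z 0.036 424 |Y| [0.0152 0.0189 0.0219]
-1 Z 0.042 288 |Y| [0.015  0.0215 0.0326]
-1 Z 0.048 205 |Y| [0.0213 0.0231 0.0348]
-1 Z 0.054 248 |Y| [0.0214 0.0234 0.0347]
w2
1 Z 0.018 10 |Y| [0.0273 0.0279 0.029 ]
1 Z 0.024 27 |Y| [0.0262 0.0287 0.0306]
1 Z 0.03 38 |Y| [0.0247 0.0268 0.0296]
1 Z 0.036 4 |Y| [0.0247 0.0253 0.0255]
1 Z 0.042 74 |Y| [0.0253 0.0288 0.039 ]
1 Z 0.048 1574 |Y| [0.0153 0.0223 0.0386]
1 Z 0.054 264 |Y| [0.0281 0.0294 0.0416]
-1 Z 0.018 6 |Y| [0.0269 0.0282 0.0293]
-1 Z 0.024 25 |Y| [0.026  0.029  0.0299]
-1 Z 0.03 50 |Y| [0.0239 0.0261 0.0283]
-1 Z 0.036 4 |Y| [0.0236 0.0241 0.0245]
-1 Z 0.042 66 |Y| [0.0242 0.0283 0.0359]
-1 Z 0.048 1464 |Y| [0.0153 0.0217 0.0378]
-1 Z 0.054 262 |Y| [0.0271 0.0283 0.0407]
```

```bash
python3 - <<'E'
from h import *
for f,p,yaw in(('w1',(.5212,.1064,.2298),184.7),('w2',(.5224,.108,.078),184.9),('w3',(.5346,.3105,.0462),188.3)):
    d=dict(np.load(f+'.npz')); W=fworld(d); ok=d['range_z']>0
    a=np.radians(yaw); ex=np.array([np.cos(a),np.sin(a),0]); ey=np.array([np.sin(a),-np.cos(a),0])
    dark=d['img'].max(2)<60
    X=(W-p)@ex; Y=(W-p)@ey; Z=W[...,2]-p[2]
    m=ok&dark&(Z>-.01)&(Z<.2)&(abs(Y)<.09)
    print(f)
    for c in[(235,200),(235,215),(235,230),(235,245),(235,260),(235,275),(235,290),(235,310),(225,255),(265,245),(272,245),(270,260),(275,275),(280,300),(320,345),(320,360),(250,360),(320,390)]:
        u,v=c; print(c,'px',d['img'][v,u].tolist(),'X',X[v,u].round(4),'Y',Y[v,u].round(4),'Z',Z[v,u].round(4))
E
```

```text
w1
(235, 200) px [171, 162, 160] X -0.0456 Y -0.1267 Z -0.229
(235, 215) px [177, 168, 167] X -0.0684 Y -0.1292 Z -0.2307
(235, 230) px [174, 166, 164] X -0.0912 Y -0.1312 Z -0.2302
(235, 245) px [180, 171, 170] X -0.1148 Y -0.1335 Z -0.2296
(235, 260) px [116, 110, 109] X 0.0009 Y -0.0437 Z 0.0498
(235, 275) px [42, 40, 40] X -0.0062 Y -0.044 Z 0.0521
(235, 290) px [49, 46, 46] X -0.0121 Y -0.0437 Z 0.0562
(235, 310) px [167, 159, 157] X -0.2338 Y -0.1488 Z -0.2302
(225, 255) px [47, 45, 45] X 0.0082 Y -0.0448 Z 0.0599
(265, 245) px [175, 166, 165] X -0.1136 Y -0.0875 Z -0.2291
(272, 245) px [175, 166, 165] X -0.114 Y -0.0774 Z -0.2304
(270, 260) px [177, 168, 166] X -0.1382 Y -0.0819 Z -0.2299
(275, 275) px [177, 168, 167] X -0.1638 Y -0.0761 Z -0.2302
(280, 300) px [172, 164, 162] X -0.2092 Y -0.0713 Z -0.2297
(320, 345) px [31, 29, 27] X 0.008 Y -0.0022 Z 0.1151
(320, 360) px [26, 25, 22] X 0.0085 Y -0.0021 Z 0.1215
(250, 360) px [21, 20, 19] X 0.0169 Y -0.0171 Z 0.1309
(320, 390) px [14, 14, 12] X 0.0081 Y -0.002 Z 0.1314
w2
(235, 200) px [211, 202, 199] X -0.0032 Y -0.078 Z -0.
[... 1289 characters left out ...]
2] X -0.0608 Y -0.0755 Z -0.0463
(235, 290) px [35, 34, 33] X 0.0106 Y -0.0304 Z 0.0901
(235, 310) px [29, 28, 28] X 0.0156 Y -0.0249 Z 0.1088
(225, 255) px [217, 208, 207] X -0.0422 Y -0.0822 Z -0.0465
(265, 245) px [74, 72, 70] X 0.0094 Y -0.0272 Z 0.0478
(272, 245) px [62, 61, 59] X 0.0094 Y -0.0239 Z 0.0476
(270, 260) px [35, 33, 32] X 0.0088 Y -0.0226 Z 0.0622
(275, 275) px [29, 27, 27] X -0.0012 Y -0.0217 Z 0.0574
(280, 300) px [59, 44, 28] X -0.0783 Y -0.0363 Z -0.0369
(320, 345) px [16, 17, 17] X 0.0094 Y -0.0007 Z 0.1153
(320, 360) px [15, 16, 16] X 0.0098 Y -0.0006 Z 0.1216
(250, 360) px [19, 18, 19] X 0.0178 Y -0.0158 Z 0.1306
(320, 390) px [13, 13, 13] X 0.0098 Y -0.0005 Z 0.1318
```

Depth shows the fingertips are about 45–50 mm above the reported TCP when open, and the palm 115 mm above it. The jar was therefore held by its cap, and here the pads sit above the bottle's body. I'll open and go about 40 mm lower; the palm will still clear the cap by about 7 mm.

{"fn": "play_rows", "kwargs": {
  "motion": [
    [0,0,0,0,65],
    [0,0,0,0,85],
    [0,0,0,0,85],
    [0,0,0,0,85]
  ]
}}

```text
clock: 12.95
position: [0.5346, 0.3105, 0.0462]
ee_rot: [0.0, -0.073, 0.997, 0.0]
contact_force: [-0.1, -0.2, -0.3]
width: 0.085
gripper_force: 0.0
```

{"fn": "play_rows", "kwargs": {
  "motion": [
    [0,0,0.25,0,85],
    [0,0,0.5,0,85],
    [0,0,0.75,0,85],
    [0,0,0.75,0,85]
  ]
}}

```text
clock: 13.45
position: [0.5336, 0.31, 0.0147]
ee_rot: [-0.001, -0.073, 0.997, -0.0]
contact_force: [-0.7, 1.1, -0.2]
width: 0.0848
gripper_force: 0.0
```

```bash
python3 - <<'E'
from h import *
from rig import manip
s=manip.get_state();p=s['position']
d=manip.get_image('wrist'); np.savez('w4.npz',**d); W=fworld(d)
a=np.radians(188.3); ex=np.array([np.cos(a),np.sin(a),0]); ey=np.array([np.sin(a),-np.cos(a),0])
X=(W-p)@ex; Y=(W-p)@ey; Z=W[...,2]
print(p,s['width'])
m=(d['range_z']>0)&(abs(Y)>.034)&(abs(Y)<.06)&(abs(X)<.025)&(d['img'].max(2)<130)&(Z>.03)&(Z<.12)
print('finger z pct',np.percentile(Z[m],[1,5,10,50]).round(4))
m=(d['range_z']>0)&(abs(Y)<.03)&(abs(X)<.04)&(Z>.08)&(Z<.2)
h,e=np.histogram(Z[m],np.arange(.08,.2,.005)); print(dict(zip(e.round(3),h)))
print('bottle/palm',Z[345,320],Z[335,320],Z[330,320])
E
```

```text
[0.53356958 0.31000854 0.014733  ] 0.08480172574892719
finger z pct [0.0666 0.0713 0.0757 0.102 ]
{np.float64(0.08): np.int64(2412), np.float64(0.085): np.int64(2097), np.float64(0.09): np.int64(1309), np.float64(0.095): np.int64(425), np.float64(0.1): np.int64(522), np.float64(0.105): np.int64(571), np.float64(0.11): np.int64(2364), np.float64(0.115): np.int64(29), np.float64(0.12): np.int64(143), np.float64(0.125): np.int64(1245), np.float64(0.13): np.int64(2304), np.float64(0.135): np.int64(2616), np.float64(0.14): np.int64(2744), np.float64(0.145): np.int64(3466), np.float64(0.15): np.int64(3057), np.float64(0.155): np.int64(459), np.float64(0.16): np.int64(0), np.float64(0.165): np.int64(0), np.float64(0.17): np.int64(0), np.float64(0.175): np.int64(0), np.float64(0.18): np.int64(0), np.float64(0.185): np.int64(0), np.float64(0.19): np.int64(0)}
bottle/palm 0.12952271351451158 0.11408941136443573 0.11456604364400037
```

{"fn": "play_rows", "kwargs": {
  "motion": [
    [0,0,0.1,0,85],
    [0,0,0.1,0,68],
    [0,0,0.1,0,55],
    [0,0,0.1,0,46],
    [0,0,0.1,0,46]
  ],
  "newtons": 40
}}

```text
clock: 14.12
position: [0.5349, 0.3104, 0.0127]
ee_rot: [0.0, -0.073, 0.997, -0.0]
contact_force: [0.1, -1.3, 2.9]
width: 0.0529
gripper_force: 42.5
```

{"fn": "play_rows", "kwargs": {
  "motion": [
    [0,0,0,0,46],
    [0,0,0,0,46],
    [0,0,0,0,46]
  ]
}}

```text
clock: 14.5
position: [0.5349, 0.3104, 0.0127]
ee_rot: [0.0, -0.073, 0.997, -0.0]
contact_force: [-0.5, -1.9, 5.5]
width: 0.0527
gripper_force: 42.7
```

{"fn": "play_rows", "kwargs": {
  "motion": [
    [0,0,-0.2,0,46],
    [0,0,-0.8,0,46],
    [0,0,-1.8,0,46],
    [0,0,-2.9,0,46],
    [0,0,-3.5,0,46]
  ]
}}

```text
clock: 15.12
position: [0.535, 0.3112, 0.1542]
ee_rot: [0.001, -0.073, 0.997, 0.001]
contact_force: [-0.3, 0.5, -4.2]
width: 0.0529
gripper_force: 42.9
```

```bash
python3 go.py .522 .110 .153 184.8
```

```text
t 15.12 p [0.535  0.3112 0.1542] yaw -171.66 w 0.0529 q [ 0.41  0.36  1.48  0.    1.3  -1.3 ] F [-0.3  0.5 -4.2]
units [ 1.051 -4.93   0.02 ] turn 0.354 dist 0.202
```

{"fn": "play_rows", "kwargs": {
  "motion": [
    [0.2,-0.9,0,0.1,46],
    [0.5,-2.2,0,0.2,46],
    [0.8,-3.5,0,0.3,46],
    [1.0,-4.5,0,0.35,46],
    [1.05,-4.92,0,0.35,46]
  ]
}}

```text
clock: 15.75
position: [0.5206, 0.108, 0.1517]
ee_rot: [-0.001, -0.041, 0.999, 0.0]
contact_force: [0.0, 0.7, -3.1]
width: 0.0525
gripper_force: 43.2
```

{"fn": "play_rows", "kwargs": {
  "motion": [
    [0,0,0,0,46],
    [0,0,0.3,0,46],
    [0,0,1.0,0,46],
    [0,0,1.5,0,46],
    [0,0,1.5,0,46]
  ]
}}

```text
clock: 16.38
position: [0.5195, 0.111, 0.0898]
ee_rot: [-0.003, -0.043, 0.999, 0.0]
contact_force: [-0.2, 0.2, -2.3]
width: 0.0525
gripper_force: 43.1
```

{"fn": "play_rows", "kwargs": {
  "motion": [
    [0,0,0,0,46],
    [0,0,0,0,46]
  ]
}}

```text
clock: 16.62
position: [0.5224, 0.1102, 0.0931]
ee_rot: [0.001, -0.042, 0.999, 0.0]
contact_force: [0.2, 0.4, -3.9]
width: 0.0529
gripper_force: 43.1
```

```bash
python3 go.py .522 .110 .013 184.8
```

```text
t 16.62 p [0.5224 0.1102 0.0931] yaw -175.14 w 0.0529 q [ 0.08  0.29  1.75  0.    1.1  -1.58] F [ 0.2  0.4 -3.9]
units [ 0.015 -0.004  2.002] turn 0.006 dist 0.08
```

{"fn": "play_rows", "kwargs": {
  "motion": [
    [0,0,0.5,0,46],
    [0,0,1.1,0,46],
    [0,0,1.6,0,46],
    [0,0,1.85,0,46],
    [0,0,1.88,0,46]
  ]
}}

```text
clock: 17.25
position: [0.5217, 0.1097, 0.017]
ee_rot: [-0.0, -0.042, 0.999, 0.0]
contact_force: [-0.4, -0.7, -2.8]
width: 0.0531
gripper_force: 43.2
```

{"fn": "play_rows", "kwargs": {
  "motion": [
    [0,0,0.03,0,46],
    [0,0,0.06,0,46],
    [0,0,0.06,0,46]
  ]
}}

```text
clock: 17.62
position: [0.5218, 0.1097, 0.015]
ee_rot: [0.0, -0.042, 0.999, 0.0]
contact_force: [-0.2, 0.5, -2.8]
width: 0.0528
gripper_force: 43.2
```

{"fn": "play_rows", "kwargs": {
  "motion": [
    [0,0,0.03,0,46],
    [0,0,0.06,0,46],
    [0,0,0.06,0,46]
  ]
}}

```text
clock: 18.0
position: [0.5218, 0.1097, 0.0127]
ee_rot: [0.0, -0.042, 0.999, 0.0]
contact_force: [-1.1, -0.1, 2.2]
width: 0.0528
gripper_force: 43.7
```

{"fn": "play_rows", "kwargs": {
  "motion": [
    [0,0,0,0,58],
    [0,0,0,0,70],
    [0,0,0,0,80],
    [0,0,0,0,85],
    [0,0,0,0,85]
  ]
}}

```text
clock: 18.62
position: [0.5216, 0.1097, 0.0122]
ee_rot: [0.0, -0.042, 0.999, 0.0]
contact_force: [0.1, 0.2, -0.8]
width: 0.0849
gripper_force: 0.0
```

{"fn": "play_rows", "kwargs": {
  "motion": [
    [0,0,-0.5,0,85],
    [0,0,-1.5,0,85],
    [0,0,-2.7,0,85],
    [0,0,-3.9,0,85],
    [0,0,-4.6,0,85]
  ]
}}

```text
clock: 19.25
position: [0.5226, 0.1098, 0.1991]
ee_rot: [0.002, -0.042, 0.999, 0.0]
contact_force: [0.0, 0.1, -0.1]
width: 0.0852
gripper_force: 0.0
```

```bash
python3 - <<'E'
from h import *
from rig import manip
d=manip.get_image('wrist'); W=fworld(d); ok=d['range_z']>0
report(W,ok,(.37,.66,.04,.18))
E
python3 go.py .581 -.305 .2 165
```

```text
rect [522.6 109.8] [253.3  87. ] 4.9
  top px [323. 100.] 2378 z 0.1142 rect [439.9 102.9] [25.  26.2] 4.5
  top px [323. 183.] 2217 z 0.1142 rect [522.1 110.1] [26.4 25.8] 71.2
  top px [324. 259.] 1998 z 0.114 rect [604.3 116.7] [25.9 26.7] 29.7
t 19.3 p [0.5244 0.1099 0.2021] yaw -175.16 w 0.0848 q [ 0.08  0.21  1.58  0.    1.34 -1.58] F [ 1.4 -0.9  3.9]
units [ -0.534 -10.455   0.058] turn 1.984 dist 0.419
```

{"fn": "play_rows", "kwargs": {
  "motion": [
    [0,-0.9,0,0.2,85],
    [-0.1,-2.2,0,0.5,85],
    [-0.2,-3.5,0,0.8,85],
    [-0.3,-4.8,0,1.1,85],
    [-0.3,-6.0,0,1.4,85]
  ]
}}

```text
clock: 19.92
position: [0.5537, -0.1302, 0.1954]
ee_rot: [-0.0, 0.081, 0.997, 0.0]
contact_force: [0.2, 0.9, -0.3]
width: 0.0854
gripper_force: 0.0
```

```bash
python3 go.py .581 -.305 .2 165
```

```text
t 19.93 p [ 0.5537 -0.1302  0.1954] yaw 170.72 w 0.0854 q [-0.35  0.27  1.52  0.    1.36 -1.76] F [ 0.2  0.9 -0.3]
units [-1.378 -4.202 -0.116] turn 0.572 dist 0.177
```

{"fn": "play_rows", "kwargs": {
  "motion": [
    [-0.4,-1.3,-0.1,0.2,85],
    [-0.8,-2.6,-0.1,0.4,85],
    [-1.2,-3.7,-0.1,0.57,85],
    [-1.38,-4.2,-0.1,0.57,85],
    [-1.38,-4.2,-0.1,0.57,85]
  ]
}}

```text
clock: 20.55
position: [0.5811, -0.3036, 0.1991]
ee_rot: [-0.001, 0.13, 0.992, 0.001]
contact_force: [0.3, 1.1, 0.1]
width: 0.0848
gripper_force: 0.0
```

```bash
python3 - <<'E'
from h import *
from rig import manip
d=manip.get_image('wrist'); W=fworld(d); ok=d['range_z']>0
report(W,ok,(.43,.73,-.385,-.235))
e=W[ok&(W[...,2]>.072)&(abs(W[...,0]-.581)<.04)&(abs(W[...,1]+.305)<.045)&(W[...,2]<.1)]
print(cv2.minAreaRect((e[:,:2]*1000).astype(np.float32)))
E
python3 go.py .582 -.305 .05 165
```

```text
rect [ 580.3 -307. ] [ 87.1 253.4] 85.0
  top px [304. 103.] 2760 z 0.0812 rect [ 497.4 -299.3] [56.6 57.5] 75.2
  top px [321. 186.] 3072 z 0.0888 rect [ 582.6 -306.1] [52.  51.5] 75.5
  top px [333. 258.] 2165 z 0.0811 rect [ 662.2 -314.1] [57.5 57. ] 39.7
((582.1270751953125, -306.1375732421875), (55.259979248046875, 55.5877799987793), 75.5880126953125)
t 20.6 p [ 0.5811 -0.3021  0.1994] yaw 165.13 w 0.0851 q [-0.59  0.4   1.31  0.    1.44 -1.9 ] F [-0.6 -0.3  0.2]
units [-0.048 -0.071  3.736] turn 0.013 dist 0.149
```

{"fn": "play_rows", "kwargs": {
  "motion": [
    [-0.04,0.08,0.6,0,85],
    [-0.04,0.08,1.7,0,85],
    [-0.04,0.08,2.8,0,85],
    [-0.04,0.08,3.6,0,85],
    [-0.04,0.08,3.74,0,85]
  ]
}}

```text
clock: 21.22
position: [0.582, -0.297, 0.0485]
ee_rot: [-0.002, 0.128, 0.992, 0.002]
contact_force: [0.4, 0.8, 0.2]
width: 0.0851
gripper_force: 0.0
```

{"fn": "play_rows", "kwargs": {
  "motion": [
    [0,0,0,0,85],
    [0,0,0,0,85]
  ]
}}

```text
clock: 21.48
position: [0.5851, -0.3006, 0.0527]
ee_rot: [0.002, 0.129, 0.992, -0.001]
contact_force: [0.5, -0.2, 0.3]
width: 0.0848
gripper_force: 0.0
```

```bash
python3 go.py .582 -.306 .006 165.5
```

```text
t 21.48 p [ 0.5851 -0.3006  0.0527] yaw 165.16 w 0.0848 q [-0.58  0.5   1.52  0.    1.12 -1.89] F [ 0.5 -0.2  0.3]
units [ 0.045 -0.148  1.167] turn -0.034 dist 0.047
```

I gave the y shift the wrong sign there (+3 mm). The tips are still clear, so I'll correct it now.

{"fn": "play_rows", "kwargs": {
  "motion": [
    [0.02,-0.14,0,-0.03,85],
    [0.02,-0.14,0.3,-0.03,85],
    [0.02,-0.14,0.7,-0.03,85],
    [0.02,-0.14,1.1,-0.03,85],
    [0.02,-0.14,1.12,-0.03,85]
  ]
}}

```text
clock: 22.1
position: [0.58, -0.3046, 0.0032]
ee_rot: [-0.002, 0.127, 0.992, 0.001]
contact_force: [0.1, 0.1, 0.6]
width: 0.0852
gripper_force: 0.0
```

{"fn": "play_rows", "kwargs": {
  "motion": [
    [0,0,0,0,72],
    [0,0,0,0,60],
    [0,0,0,0,48],
    [0,0,0,0,48],
    [0,0,0,0,48]
  ],
  "newtons": 40
}}

```text
clock: 22.72
position: [0.5822, -0.3061, 0.0066]
ee_rot: [0.001, 0.127, 0.992, -0.0]
contact_force: [-0.0, -1.3, 4.3]
width: 0.0552
gripper_force: 43.8
```

{"fn": "play_rows", "kwargs": {
  "motion": [
    [0,0,0,0,48],
    [0,0,0,0,48]
  ]
}}

```text
clock: 22.98
position: [0.5822, -0.3061, 0.0066]
ee_rot: [0.001, 0.127, 0.992, -0.0]
contact_force: [0.2, -0.3, 5.6]
width: 0.0553
gripper_force: 44.0
```

{"fn": "play_rows", "kwargs": {
  "motion": [
    [0,0,-0.2,0,48],
    [0,0,-0.8,0,48],
    [0,0,-2.0,0,48],
    [0,0,-3.2,0,48],
    [0,0,-4.0,0,48]
  ]
}}

```text
clock: 23.6
position: [0.5815, -0.3053, 0.1676]
ee_rot: [0.0, 0.127, 0.992, 0.0]
contact_force: [0.9, -0.6, -2.9]
width: 0.0555
gripper_force: 43.3
```

```bash
python3 go.py .5345 .313 .165 188.4
```

```text
t 23.6 p [ 0.5815 -0.3053  0.1676] yaw 165.44 w 0.0555 q [-0.59  0.41  1.36  0.    1.37 -1.91] F [ 0.9 -0.6 -2.9]
units [ 5.025 14.666  0.065] turn -2.296 dist 0.62
```

{"fn": "play_rows", "kwargs": {
  "motion": [
    [0.2,0.8,0,0,48],
    [0.6,2.0,0,-0.2,48],
    [1.0,3.3,0,-0.5,48],
    [1.4,4.6,0,-0.8,48],
    [1.8,5.5,0,-1.0,48]
  ]
}}

```text
clock: 24.22
position: [0.5658, -0.0718, 0.165]
ee_rot: [-0.001, 0.039, 0.999, 0.001]
contact_force: [1.4, 0.1, -2.1]
width: 0.0556
gripper_force: 43.5
```

```bash
python3 go.py .5345 .313 .165 188.4
```

```text
t 24.23 p [ 0.5658 -0.0718  0.165 ] yaw 175.57 w 0.0556 q [-0.25  0.29  1.56  0.    1.29 -1.74] F [ 1.4  0.1 -2.1]
units [1.524 9.53  0.017] turn -1.283 dist 0.386
```

{"fn": "play_rows", "kwargs": {
  "motion": [
    [0.2,1.2,0,-0.2,48],
    [0.4,2.5,0,-0.5,48],
    [0.6,3.8,0,-0.8,48],
    [0.8,5.1,0,-1.1,48],
    [0.95,6.0,0,-1.28,48]
  ]
}}

```text
clock: 24.85
position: [0.5467, 0.17, 0.165]
ee_rot: [-0.001, -0.073, 0.997, 0.0]
contact_force: [-0.4, -0.5, -2.3]
width: 0.0556
gripper_force: 43.5
```

```bash
python3 go.py .5345 .313 .165 188.4
```

```text
t 24.85 p [0.5467 0.17   0.165 ] yaw -171.62 w 0.0556 q [ 0.18  0.29  1.56  0.    1.3  -1.54] F [-0.4 -0.5 -2.3]
units [-2.180e-01  3.582e+00  2.000e-03] turn -0.002 dist 0.144
```

{"fn": "play_rows", "kwargs": {
  "motion": [
    [-0.1,1.2,0,0,48],
    [-0.2,2.4,0,0,48],
    [-0.2,3.3,0,0,48],
    [-0.22,3.58,0,0,48],
    [-0.22,3.58,0,0,48]
  ]
}}

```text
clock: 25.48
position: [0.536, 0.3105, 0.1651]
ee_rot: [-0.001, -0.072, 0.997, -0.001]
contact_force: [-0.2, 0.4, -2.9]
width: 0.0554
gripper_force: 43.6
```

{"fn": "play_rows", "kwargs": {
  "motion": [
    [0,0,0.3,0,48],
    [0,0,1.0,0,48],
    [0,0,1.8,0,48],
    [0,0,2.2,0,48],
    [0,0,2.2,0,48]
  ]
}}

```text
clock: 26.1
position: [0.5359, 0.3093, 0.0764]
ee_rot: [-0.002, -0.071, 0.997, -0.001]
contact_force: [0.4, -0.7, -1.7]
width: 0.0555
gripper_force: 43.4
```

{"fn": "play_rows", "kwargs": {
  "motion": [
    [0,0,0,0,48],
    [0,0,0,0,48]
  ]
}}

```text
clock: 26.35
position: [0.5377, 0.311, 0.0792]
ee_rot: [0.001, -0.072, 0.997, 0.0]
contact_force: [-0.2, 0.7, -2.7]
width: 0.0553
gripper_force: 43.4
```

```bash
python3 go.py .5345 .313 .0066 188.4
```

```text
t 26.35 p [0.5377 0.311  0.0792] yaw -171.77 w 0.0553 q [ 0.41  0.42  1.58  0.    1.14 -1.3 ] F [-0.2  0.7 -2.7]
units [0.077 0.06  1.815] turn -0.017 dist 0.073
```

{"fn": "play_rows", "kwargs": {
  "motion": [
    [0.06,0.06,0.1,0,48],
    [0.06,0.06,0.7,0,48],
    [0.06,0.06,1.3,0,48],
    [0.06,0.06,1.62,0,48],
    [0.06,0.06,1.7,0,48]
  ]
}}

```text
clock: 26.98
position: [0.5335, 0.3126, 0.0092]
ee_rot: [-0.001, -0.072, 0.997, -0.0]
contact_force: [-0.4, -0.4, -2.4]
width: 0.0553
gripper_force: 43.5
```

{"fn": "play_rows", "kwargs": {
  "motion": [
    [0,0,0.03,0,48],
    [0,0,0.05,0,48],
    [0,0,0.05,0,48]
  ]
}}

```text
clock: 27.35
position: [0.5344, 0.3129, 0.0084]
ee_rot: [0.001, -0.072, 0.997, 0.0]
contact_force: [0.2, 0.6, -2.7]
width: 0.0558
gripper_force: 43.5
```

{"fn": "play_rows", "kwargs": {
  "motion": [
    [0,0,0.03,0,48],
    [0,0,0.06,0,48],
    [0,0,0.06,0,48]
  ]
}}

```text
clock: 27.72
position: [0.5342, 0.3128, 0.0065]
ee_rot: [0.0, -0.072, 0.997, 0.0]
contact_force: [-1.7, -1.0, 5.2]
width: 0.0556
gripper_force: 44.2
```

{"fn": "play_rows", "kwargs": {
  "motion": [
    [0,0,0,0,60],
    [0,0,0,0,70],
    [0,0,0,0,80],
    [0,0,0,0,85],
    [0,0,0,0,85]
  ]
}}

```text
clock: 28.35
position: [0.534, 0.3127, 0.0053]
ee_rot: [-0.0, -0.072, 0.997, 0.0]
contact_force: [-0.6, -0.4, -0.0]
width: 0.0849
gripper_force: 0.0
```

{"fn": "play_rows", "kwargs": {
  "motion": [
    [0,0,-0.5,0,85],
    [0,0,-1.5,0,85],
    [0,0,-2.7,0,85],
    [0,0,-3.9,0,85],
    [0,0,-4.7,0,85]
  ]
}}

```text
clock: 28.98
position: [0.5347, 0.313, 0.1962]
ee_rot: [0.002, -0.072, 0.997, 0.001]
contact_force: [1.4, -0.8, -0.8]
width: 0.0849
gripper_force: 0.0
```

```bash
python3 - <<'E'
from h import *
from rig import manip
d=manip.get_image('wrist'); W=fworld(d); ok=d['range_z']>0
report(W,ok,(.38,.69,.24,.385))
E
python3 go.py .5135 -.108 .2 184.8
```

```text
rect [535.4 314. ] [251.8  86.9] 8.2
  top px [324. 101.] 3378 z 0.0889 rect [452.9 301.4] [50.4 53.6] 4.2
  top px [324. 185.] 3193 z 0.0888 rect [535.  312.9] [50.9 51.4] 8.2
  top px [324. 259.] 2607 z 0.0887 rect [616.4 326.2] [52.3 51.3] 10.4
t 29.02 p [0.5368 0.3139 0.2003] yaw -171.77 w 0.0852 q [ 0.42  0.34  1.4   0.    1.39 -1.3 ] F [1.2 0.7 2.9]
units [  2.086 -10.356  -0.043] turn 0.343 dist 0.423
```

{"fn": "play_rows", "kwargs": {
  "motion": [
    [0.2,-0.9,0,0.1,85],
    [0.4,-2.2,0,0.4,85],
    [0.7,-3.5,0,0.7,85],
    [1.0,-4.8,0,1.0,85],
    [1.2,-6.0,0,1.32,85]
  ]
}}

```text
clock: 29.65
position: [0.5202, 0.0666, 0.1931]
ee_rot: [-0.0, 0.044, 0.999, -0.0]
contact_force: [0.4, 1.2, -0.1]
width: 0.085
gripper_force: 0.0
```

```bash
python3 go.py .5135 -.108 .2 175
```

```text
t 29.65 p [0.5202 0.0666 0.1931] yaw 174.92 w 0.085 q [-0.01  0.2   1.61 -0.    1.33 -1.49] F [ 0.4  1.2 -0.1]
units [-0.22  -4.362 -0.172] turn -0.008 dist 0.175
```

{"fn": "play_rows", "kwargs": {
  "motion": [
    [-0.05,-1.3,-0.1,0,85],
    [-0.1,-2.6,-0.1,0,85],
    [-0.2,-3.8,-0.1,0,85],
    [-0.22,-4.36,-0.1,0,85],
    [-0.22,-4.36,-0.1,0,85]
  ]
}}

```text
clock: 30.28
position: [0.5142, -0.1077, 0.1969]
ee_rot: [-0.0, 0.045, 0.999, 0.0]
contact_force: [-0.0, 0.4, 0.9]
width: 0.0851
gripper_force: 0.0
```

{"fn": "play_rows", "kwargs": {
  "motion": [
    [0,0,0.5,0,85],
    [0,0,1.6,0,85],
    [0,0,2.7,0,85],
    [0,0,3.4,0,85],
    [0,0,3.4,0,85]
  ]
}}

```text
clock: 30.9
position: [0.5124, -0.1043, 0.0593]
ee_rot: [-0.003, 0.043, 0.999, 0.001]
contact_force: [0.4, 0.3, 0.6]
width: 0.0848
gripper_force: 0.0
```

{"fn": "play_rows", "kwargs": {
  "motion": [
    [0,0,0,0,85],
    [0,0,0,0,85]
  ]
}}

```text
clock: 31.15
position: [0.5158, -0.1063, 0.0629]
ee_rot: [0.002, 0.043, 0.999, -0.0]
contact_force: [0.4, 0.1, 0.2]
width: 0.0853
gripper_force: 0.0
```

```bash
python3 go.py .5135 -.108 .002 175; python3 - <<'E'
from h import *
from rig import manip
d=manip.get_image('wrist'); W=fworld(d); ok=d['range_z']>0
report(W,ok,(.46,.57,-.145,-.075),.075)
E
```

```text
t 31.15 p [ 0.5158 -0.1063  0.0629] yaw 175.05 w 0.0853 q [-0.34  0.31  1.81  0.    1.02 -1.82] F [0.4 0.1 0.2]
units [ 0.059 -0.046  1.524] turn 0.005 dist 0.061
 rect [ 512.4 -107.3] [60.3 59.2] 9.8
  top px [319. 235.] 8037 z 0.0871 rect [ 513.6 -108.2] [57.5 56.9] 58.8
```

{"fn": "play_rows", "kwargs": {
  "motion": [
    [0.03,-0.04,0.4,0,85],
    [0.03,-0.04,0.9,0,85],
    [0.03,-0.04,1.3,0,85],
    [0.03,-0.04,1.4,0,85],
    [0.03,-0.04,1.4,0,85]
  ]
}}

```text
clock: 31.82
position: [0.5136, -0.1079, 0.006]
ee_rot: [0.0, 0.043, 0.999, -0.0]
contact_force: [-0.4, -0.6, -0.1]
width: 0.0849
gripper_force: 0.0
```

{"fn": "play_rows", "kwargs": {
  "motion": [
    [0,0,0,0,74],
    [0,0,0,0,64],
    [0,0,0,0,54],
    [0,0,0,0,54],
    [0,0,0,0,54]
  ],
  "newtons": 45
}}

```text
clock: 32.45
position: [0.5138, -0.1084, 0.0065]
ee_rot: [0.001, 0.043, 0.999, -0.001]
contact_force: [-0.9, -1.1, 5.6]
width: 0.0605
gripper_force: 48.6
```

{"fn": "play_rows", "kwargs": {
  "motion": [
    [0,0,0,0,54],
    [0,0,0,0,54]
  ]
}}

```text
clock: 32.7
position: [0.5138, -0.1084, 0.0065]
ee_rot: [0.001, 0.043, 0.999, -0.001]
contact_force: [-0.1, -0.9, 5.3]
width: 0.0611
gripper_force: 48.6
```

{"fn": "play_rows", "kwargs": {
  "motion": [
    [0,0,-0.2,0,54],
    [0,0,-0.8,0,54],
    [0,0,-1.8,0,54],
    [0,0,-2.9,0,54],
    [0,0,-3.5,0,54]
  ]
}}

```text
clock: 33.33
position: [0.5139, -0.1078, 0.1479]
ee_rot: [0.001, 0.043, 0.999, -0.0]
contact_force: [-0.4, 0.0, -2.5]
width: 0.0602
gripper_force: 49.6
```

```bash
python3 go.py .580 -.3065 .145 175
```

```text
t 33.33 p [ 0.5139 -0.1078  0.1479] yaw 175.03 w 0.0602 q [-0.34  0.23  1.69  0.    1.22 -1.82] F [-0.4  0.  -2.5]
units [-2.077 -4.806  0.079] turn 0.003 dist 0.209
```

{"fn": "play_rows", "kwargs": {
  "motion": [
    [-0.4,-0.9,0,0,54],
    [-0.9,-2.1,0,0,54],
    [-1.4,-3.3,0,0,54],
    [-1.9,-4.4,0,0,54],
    [-2.08,-4.8,0,0,54]
  ]
}}

```text
clock: 33.95
position: [0.5797, -0.3088, 0.1446]
ee_rot: [-0.0, 0.044, 0.999, -0.0]
contact_force: [-0.6, 0.6, -2.9]
width: 0.0601
gripper_force: 49.7
```

{"fn": "play_rows", "kwargs": {
  "motion": [
    [0,0,0,0,54],
    [0,0,0.4,0,54],
    [0,0,1.1,0,54],
    [0,0,1.7,0,54],
    [0,0,1.7,0,54]
  ]
}}

```text
clock: 34.58
position: [0.5768, -0.3029, 0.0745]
ee_rot: [-0.003, 0.043, 0.999, 0.002]
contact_force: [0.2, 0.4, -3.2]
width: 0.0604
gripper_force: 49.8
```

{"fn": "play_rows", "kwargs": {
  "motion": [
    [0,0,0,0,54],
    [0,0,0,0,54]
  ]
}}

```text
clock: 34.83
position: [0.5802, -0.3063, 0.0788]
ee_rot: [0.001, 0.043, 0.999, -0.001]
contact_force: [-0.7, 0.8, -2.3]
width: 0.0601
gripper_force: 49.8
```

```bash
python3 go.py .580 -.3065 .0005 175
```

```text
t 34.83 p [ 0.5802 -0.3063  0.0788] yaw 175.06 w 0.0601 q [-0.59  0.47  1.49  0.    1.17 -2.08] F [-0.7  0.8 -2.3]
units [ 0.009 -0.003  1.957] turn 0.006 dist 0.078
```

{"fn": "play_rows", "kwargs": {
  "motion": [
    [0,0,0.4,0,54],
    [0,0,1.0,0,54],
    [0,0,1.5,0,54],
    [0,0,1.8,0,54],
    [0,0,1.84,0,54]
  ]
}}

```text
clock: 35.45
position: [0.5787, -0.3058, 0.0026]
ee_rot: [-0.001, 0.043, 0.999, 0.001]
contact_force: [-0.2, -1.1, -2.6]
width: 0.0606
gripper_force: 49.8
```

{"fn": "play_rows", "kwargs": {
  "motion": [
    [0,0,0.03,0,54],
    [0,0,0.06,0,54],
    [0,0,0.06,0,54]
  ]
}}

```text
clock: 35.83
position: [0.5797, -0.3064, 0.0019]
ee_rot: [0.0, 0.043, 0.999, -0.0]
contact_force: [0.6, 0.7, -2.1]
width: 0.0609
gripper_force: 49.8
```

{"fn": "play_rows", "kwargs": {
  "motion": [
    [0,0,0.03,0,54],
    [0,0,0.05,0,54],
    [0,0,0.05,0,54]
  ]
}}

```text
clock: 36.2
position: [0.5797, -0.3063, 0.0006]
ee_rot: [0.0, 0.043, 0.999, -0.0]
contact_force: [-1.8, 1.6, 5.2]
width: 0.0608
gripper_force: 50.6
```

{"fn": "play_rows", "kwargs": {
  "motion": [
    [0,0,0,0,65],
    [0,0,0,0,75],
    [0,0,0,0,85],
    [0,0,0,0,85],
    [0,0,0,0,85]
  ]
}}

```text
clock: 36.83
position: [0.5794, -0.3062, -0.0007]
ee_rot: [-0.0, 0.043, 0.999, 0.0]
contact_force: [0.2, 0.3, -0.2]
width: 0.0851
gripper_force: 0.0
```

{"fn": "play_rows", "kwargs": {
  "motion": [
    [0,0,-0.5,0,85],
    [0,0,-1.5,0,85],
    [0,0,-2.7,0,85],
    [0,0,-4.0,0,85],
    [0,0,-5.0,0,85]
  ]
}}

```text
clock: 37.45
position: [0.5798, -0.3065, 0.2019]
ee_rot: [0.001, 0.043, 0.999, -0.001]
contact_force: [0.1, -0.4, 0.3]
width: 0.0848
gripper_force: 0.0
```

{"fn": "play_rows", "kwargs": {
  "motion": [
    [0,0,0,0,85],
    [0,0,0,0,85],
    [0,0,0,0,85],
    [0,0,0,0,85]
  ]
}}

```text
clock: 37.95
position: [0.5788, -0.3058, 0.1978]
ee_rot: [-0.001, 0.043, 0.999, 0.001]
contact_force: [-0.1, -0.2, 0.1]
width: 0.0852
gripper_force: 0.0
```

```bash
python3 - <<'E'
from h import *
from rig import manip
d=manip.get_image('wrist'); W=fworld(d); ok=d['range_z']>0
report(W,ok,(.43,.73,-.385,-.235))
e=manip.get_image('scene')
cv2.imwrite('pics/end.png',cv2.resize(e['img'][110:330,120:480],None,fx=2.2,fy=2.2,interpolation=cv2.INTER_CUBIC)[:,:,::-1])
E
```

```text
rect [ 580. -307.] [ 87.1 251. ] 85.0
  top px [322. 103.] 2802 z 0.0812 rect [ 497.7 -299.7] [57.4 56.3] 84.8
  top px [323. 186.] 2614 z 0.0812 rect [ 579.7 -305.5] [56.6 56.2] 85.7
  top px [322. 260.] 2166 z 0.0811 rect [ 662.1 -313.5] [56.5 57.7] 88.3
```

View pics/end.png

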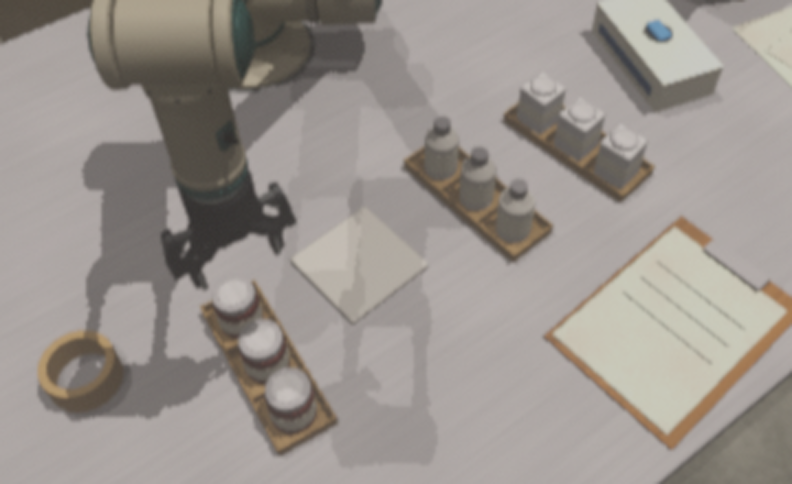

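The final view shows three jars (262,345), three bottles (478,180) and three tins (580,127), all upright and level with their neighbours. The board is empty, and the tape and glove box are where they were.

```bash
python3 -c "
from rig import manip
print(manip.sign_off())"
```

```text
the job is handed in; nothing more can be done
None
```

The jar, bottle and tin now each stand upright in the middle cell between their own kind, the tape and glove box were not touched, and the job was handed in at about 38 s.

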